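# Cap off, grease gun on: hold the coupler home on the spindle bearing's tilted fitting

### The job

Take the dust cap off the tilted grease fitting of the spindle bearing and stand it, knob up, in its own pocket, the large round one, of the small wooden tray. Then take the grease gun out of its stand and press its coupler squarely onto the fitting until it snaps on and the fitting's sprung collar is pushed fully down; finish holding the gun pressed home there against the spring, without letting go. Do not knock over the glass jar.

Things in the scene. Friction and masses are not known exactly. Their poses are not given: they have to be found in the camera images.
- bearing: Grey cast bearing block, fixed: base 140 x 110 x 14 mm (origin: centre of its underside), round housing of radius 42 mm about an axis 45 mm up along its y, steel shaft of radius 12 mm out to y = +-68 mm. The grease fitting on the housing leans 22 degrees from vertical towards the block's -x side, roughly towards the robot.
- nipple: Grease fitting, fixed on the bearing. Origin: centre of the flat boss face (36 mm across) it stands on; z is its axis, pointing out and up. Steel stem 12 mm across to z = 29 mm, tapering to 6 mm at the tip, z = 34 mm. At z = 24.5 mm four sprung balls, along +-x and +-y, stand 3.5 mm proud of the stem; below them is the sprung collar.
- nipple_tip (a point): Tip of the fitting's stem, on its axis. The gun's coupler, at any turn about the axis, rides over the balls (a push of some 8 to 15 N) and clicks on; left alone its mouth would then stay 11 to 12 mm from the boss face, from where it is pressed on down to 6 mm.
- collar (a joint): Travel of the sprung collar, a dark ring 31 mm across and 6 mm thick around the stem: 0 = at rest, upper face at z = 16 mm of the fitting; grows as it is pushed down along the axis, to the stop at 0.010 m (upper face at z = 6 mm). Its spring pushes back with about 3.6 N at 0 and 10 N at the stop.
- cap: Loose aluminium dust cap, 50 g, standing on the collar over the stem, coaxial with the fitting. Origin: centre of its open underside; z up through the knob. Skirt 33 mm across (23 mm bore, 20 mm deep), top face at z = 24 mm, square knob 16 x 16 mm (sides along its x, y) from z = 24 to 48 mm. Drawn 20 mm along the axis it is clear of the stem.
- tray: Dark wooden tray block 170 x 85 x 24 mm, fixed, long along its x; origin: centre of its underside. Three pockets, 14 mm deep, in a row along x: round 38 mm at x = +55 mm (the cap's), round 23 mm in the middle, where a 19 mm steel pin stands 12 mm out of it, and square 27 mm at x = -53 mm (empty, too small for the cap).
- pocket (a point): Centre of the floor of the cap's round pocket, 10 mm above the table; the tray's top is 14 mm higher.
- stand: Dark steel gun stand, fixed: round foot 84 mm across and 6 mm thick, with a tube (37 mm bore) to 46 mm height. Origin: centre of its underside.
- gun: Loose push-type grease gun, 0.2 to 0.4 kg, 146 mm long, nose down in the stand. Origin: centre of its coupler's mouth; z along its axis to the grip end. Steel coupler 33 mm across to z = 40 mm (mouth a 22 mm funnel narrowing to 14 mm; bore 30 mm deep), barrel 26 mm, black flange 42 mm across from 84 to 92 mm, square grip 24 x 24 mm (sides along x, y) from 92 to 140 mm.
- jar: Glass jar with aluminium lid, 60 mm across, 85 mm tall, standing beyond the bearing; a bystander. Origin: centre of its underside.

How it is judged (in metres and radians):
On the way, in this order (a step that is already met when the one before it is completed fails the run):
1. the dust cap stands knob up in its round pocket, let go (horizontal distance between cap and pocket below 0.006 m and z of cap in the frame of tray below 0.014 m and angle between cap's own z axis and vertical below 0.12 rad and contact force between the fingers and cap below 0.1 N), for 0.2 s.
2. the gun's coupler has snapped squarely onto the fitting (angle between the z axis of gun and the z axis of nipple, either way round below 0.09 rad and x of gun in the frame of nipple between -0.003 and 0.003 m and y of gun in the frame of nipple between -0.003 and 0.003 m and z of gun in the frame of nipple below 0.0118 m and value of joint collar above 0.0038 m), for 0.1 s.
At the end, for the whole second after the job is handed in: Gripper holds the gun at rest, pressed home: collar down over 7.5 of 10 mm, push over 4 N, mouth within 9 mm of the boss face, 3 mm of the axis, 5 degrees of square. Cap let go, upright in its round pocket (6 mm of centre, 4 mm of floor) (all of step 1 and angle between the z axis of gun and the z axis of nipple, either way round below 0.09 rad and x of gun in the frame of nipple between -0.003 and 0.003 m and y of gun in the frame of nipple between -0.003 and 0.003 m and value of joint collar above 0.0075 m and z of gun in the frame of nipple below 0.009 m and contact force between gun and bearing above 4 N and contact force between the fingers and gun above 3 N and linear speed of gun below 0.02 m/s); the arm keeps its last pose, push and grip.
It fails at once if the glass jar is knocked over (angle between jar's own z axis and vertical above 0.5 rad).
It also fails if it takes over 58 s, if anything falls off the work surface, if the arm or the gripper's body presses on something with over 40 N, if the wrist force passes 120 N, or if a joint passes its speed limit or range.

### The arm

A 6-joint arm with a two-finger parallel gripper is mounted at the origin on the work surface. World frame = base frame: x ahead of the robot, y to its left, z up, the work surface at z = 0. Lengths are in m, angles in degrees, forces in N, time in s.
With the tool pointing down it reaches from about 0.35 to 0.875 m from the base axis. Payload 4.2 kg.
Tool frame: the origin (TCP) lies on the front face of the gripper's body, between the roots of the fingers; the fingertips stand 70 mm ahead of it and the grasp point (between the pads) lies 51 mm ahead of it; z points along the fingers, y is the line along which they close (so a half turn about z gives the same grasp; the last joint's range is limited). The gripper opens to 87 mm and grips with 3 to 60 N. Pads are 19 mm wide; open, the fingers measure 117 mm over their backs; the gripper's body (75 mm by 190 mm) begins 51 mm behind the grasp point.
Start: joints at [-54.912, 22.042, 0.453, 0, -68.411, -14.817], TCP at [0.217, -0.586, 0.292] pointing down, gripper open.
Joint ranges: [-179.83, 179.83], [-69.29, 118.12], [-61.27, 80.66], [-181.25, 117.63], [-171.15, -9.14], [-177.46, 177.46]. Speed limits (degrees/s): [159.86, 159.86, 180, 180, 180, 180].

### API

Orientations are given as a 3x3 rotation matrix whose columns are the frame's x, y, z axes.
In Python, from station import r gives the robot as it stands.
- The arm moves only by the shell command python3 -m pendant 'ROWS' [OPENING]. ROWS is JSON, a list of rows, each a list of 2 entries, a list of its own where there are three numbers: the shift along the tool's x, y, z in mm, then the turn, a rotation vector about the tool's x, y, z in rad. A call has 1 to 10 rows; each row is the pose to reach, as a shift and turn from the pose commanded when the call began, along the tool's axes at that moment; what a row does not reach only later rows make up. A row lasts 1/10 s, in which the tool goes at most 50 mm and 8.59 degrees, less where a joint would pass 70% of its speed; a pose out of reach is approached as far as the arm can. A call with a gripper value outside its range is refused whole. OPENING is the opening, from 0 (shut) to 1 (fully open), set as the call begins (- or left out, the last holds). The fingers move at their own pace and stop on an object; the grip force is fixed at half the most. Time passes only in rows, so rows that repeat a pose let the fingers close. It gives the time, the measured TCP pose, the force, the opening and the grip force at its end, in the units of the state.
- r.sense(): the state, without advancing time (a new reading comes with each control period).
- r.capture(name): name is "scene" or "top" or "wrist"; returns a dict with "frame" (480x640x3 uint8, red, green, blue), "vertical_fov" (degrees; the focal length in pixels is half the picture's height over the tangent of half this angle, whatever the lens; pixels are square), "cx", "cy" (the principal point, pixels), "rvec" (rotation vector, rad) and "tvec" (3), from world to camera coordinates, as OpenCV has them. Camera axes: x right, y down, z forward; pixel columns grow to the right and rows downward; lengths in m; the calibration is good to about 2 mm. A picture is of the moment at which its call begins. There is no depth.
- r.finish_job(): hands the job in; it is judged then, once.
The state is a dict: "time_s": time; "joints": joint angles; "joint_velocities": joint speeds; "effort": joint torques, N m; "tcp_pos": TCP position; "ee_rot": TCP orientation; "wrist_force": force on the tool from outside, world axes, zero at the start; "moment": the same for the moment, N m; "gripper_width": opening from 0.0 (shut) to 1.0 (fully open); "gripper_force": force on a finger pad.
Only numpy, scipy, OpenCV 4.12 (cv2) and the standard library are available. Lean on these libraries where they do the work, as an engineer would, in place of code of your own. Each camera call takes 0.05 s, during which the arm holds its last target. There are 200 camera calls.

## Working session

There is one attempt and no reset: what is moved stays moved. The work goes in short steps, Python scripts to look and compute and a shell command to move; the robot and the scene stay as the last step left them, time stands still between calls to the robot, and variables do not carry over. Pictures are saved under pics/ and viewed, at most 10 in all, crops included, and the job is handed in when it is done.

```bash
mkdir -p pics; ls
cat > h.py <<'E'
import numpy as np, cv2
from station import r
def cap(n,fn=None):
    c=r.capture(n); f=cv2.cvtColor(c["frame"],cv2.COLOR_RGB2BGR)
    if fn: cv2.imwrite("pics/"+fn,f)
    R=cv2.Rodrigues(np.array(c["rvec"],float))[0]; t=np.array(c["tvec"],float).ravel()
    F=240/np.tan(np.radians(c["vertical_fov"])/2)
    return dict(f=f,R=R,t=t,F=F,cx=c["cx"],cy=c["cy"],o=-R.T@t)
def ray(c,u,v):
    d=c["R"].T@np.array([(u-c["cx"])/c["F"],(v-c["cy"])/c["F"],1]); return d/np.linalg.norm(d)
def onz(c,u,v,z):
    d=ray(c,u,v); return c["o"]+d*(z-c["o"][2])/d[2]
def proj(c,p):
    q=c["R"]@np.array(p)+c["t"]; return q[:2]/q[2]*c["F"]+[c["cx"],c["cy"]]
def tri(*obs):
    A=0;b=0
    for c,u,v in obs:
        d=ray(c,u,v);P=np.eye(3)-np.outer(d,d);A=A+P;b=b+P@c["o"]
    return np.linalg.solve(A,b)
E
python3 - <<'E'
from h import *
for n in("scene","top","wrist"):
    c=cap(n,n+"0.png"); print(n,c["F"],c["cx"],c["cy"],c["o"],c["R"].tolist())
print(r.sense())
E
```

```text
pics
scene 457.7634831788752 311.48773975117865 237.16531394909046 [ 1.35524508 -0.06785601  0.75925917] [[0.034193899148600715, 0.9991932615495406, 0.021061892958762318], [0.6703086147024359, -0.007297446925702, -0.7420465674902537], [-0.7412942319462066, 0.03949143378452613, -0.6700173791335011]]
top 497.71539192841345 320.1457396750903 249.90162324857548 [ 0.56757223 -0.00339765  0.94184912] [[-0.02351520943114871, -0.9996754314754875, -0.00980135856435196], [-0.9975094927561451, 0.024114126242083644, -0.06628213014801754], [0.06649696825259856, 0.008218310037874547, -0.9977527813007259]]
wrist 375.646584258401 317.090717027796 235.72773686247808 [ 0.14792241 -0.61115145  0.38286248] [[-0.34549897404271845, 0.9384161418213184, 0.0023672145277043033], [0.9047703103131366, 0.3324399426912765, 0.2662224071698159], [0.24904044754075474, 0.09412135396716302, -0.9639087229691868]]
{'time_s': 0.15, 'joints': array([-5.49100246e+01,  2.20790279e+01,  3.98233865e-01, -1.84413856e-02,
       -6.84110175e+01, -1.48160552e+01]), 'joint_velocities': array([ 0.00044217, -0.15166835,  0.12838658,  0.09236153,  0.02926134,
       -0.0685358 ]), 'effort': array([-1.77653681e-05, -3.91052663e+01,  1.87586904e+01,  4.22234997e+00,
        1.23661692e-02, -1.35441051e-04]), 'tcp_pos': array([ 0.21646051, -0.58596316,  0.2914365 ]), 'ee_rot': array([[-9.38087827e-01, -3.46396841e-01, -6.76267008e-04],
       [-3.46397480e-01,  9.38086662e-01,  1.48320618e-03],
       [ 1.20619126e-04,  1.62563485e-03, -9.99998671e-01]]), 'wrist_force': array([1.85553726e-01, 7.39000786e-01, 5.56030222e-04]), 'moment': array([-0.02754119,  0.02092251,  0.02951049]), 'gripper_force': 0.0, 'gripper_width': 1.002870894590046}
```

View pics/scene0.png

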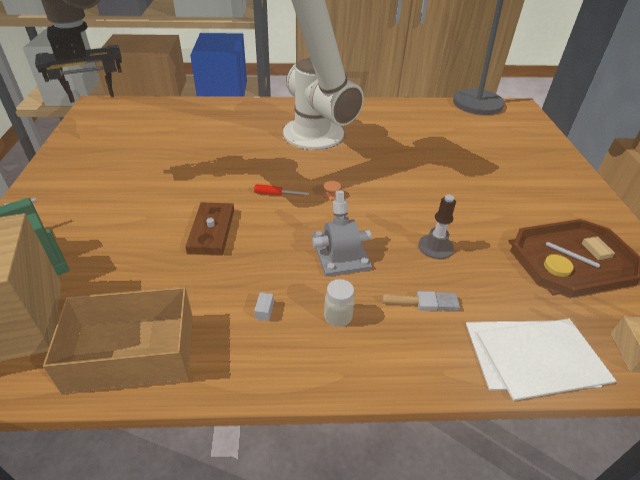

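View pics/top0.png

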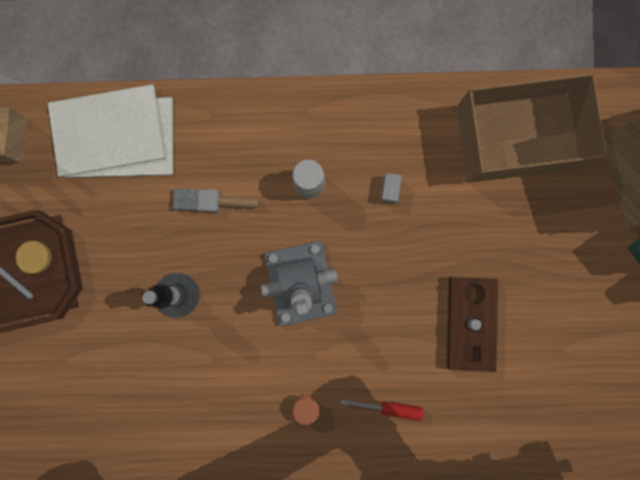

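Scene shows the bearing (340,240), gun in its stand (440,230), tray (212,228) and jar (340,303). In the top view, the cap is at (301,298), the gun grip at (150,297), and the big round pocket at (475,295). Next I'll enlarge crops of these.

Run:
```python
from h import *
t=cv2.imread("pics/top0.png");s=cv2.imread("pics/scene0.png")
def cr(i,x,y,w,h): return cv2.resize(i[y:y+h,x:x+w],(400,300),interpolation=cv2.INTER_CUBIC)
a=cr(t,240,230,120,90);b=cr(s,290,185,120,90);c=cr(t,413,280,120,90);d=cr(t,120,260,120,90)
m=np.vstack([np.hstack([a,b]),np.hstack([c,d])])
m=cv2.convertScaleAbs(m,alpha=1.5); cv2.imwrite("pics/mos.png",m)
```

```text
(no output)
```

View pics/mos.png

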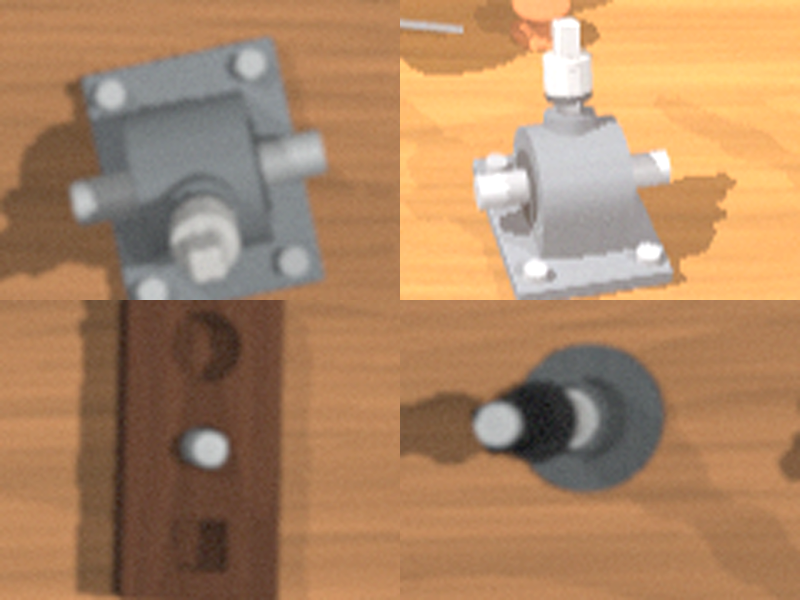

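Run:
```python
from h import *
T=cap("top");S=cap("scene")
np.set_printoptions(precision=4,suppress=True)
k=.3
bo=np.array([onz(T,240+k*x,230+k*y,.018) for x,y in((110,96),(250,64),(293,262),(152,290))])
print("bolts",bo,bo.mean(0))
a=onz(T,264.9,290,.045);b=onz(T,335.4,275.6,.045);print("shaft top",a,b,(a+b)/2)
a2=tri((T,264.9,290),(S,368,234.5));b2=tri((T,335.4,275.6),(S,317.6,241.4));print(a2,b2,(a2+b2)/2)
kn=tri((T,302.2,308.8),(S,339.8,192));print("knob top",kn)
y=(a-b);y/=np.linalg.norm(y);x=np.array([y[1],-y[0],0])
if x[0]<0:x=-x
print("yaw deg of x",np.degrees(np.arctan2(x[1],x[0])))
n=-x*np.sin(np.radians(22))+np.array([0,0,np.cos(np.radians(22))])
A=(a+b)/2;A[2]=.045
d=kn-A;print("n",n,"along",d@n,"lat",d-n*(d@n))
print("gun top",tri((T,149.1,297.2),(S,448,198)))
c=T["f"];
# tray
print("pocket",onz(T,413+k*208,280+k*47,.024),"pin",onz(T,413+k*209,280+k*149,.036))
print("sq",onz(T,413+k*210,280+k*246,.024))
print("stand foot",onz(T,120+k*590,260+k*118,.006))
print("jar",onz(T,309,175,.085))
```

```text
bolts [[ 0.6147  0.0923  0.018 ]
 [ 0.6307  0.0138  0.018 ]
 [ 0.5203 -0.0075  0.018 ]
 [ 0.5066  0.0709  0.018 ]] [0.5681 0.0423 0.018 ]
shaft top [0.5575 0.105  0.045 ] [ 0.5804 -0.0224  0.045 ] [0.5689 0.0413 0.045 ]
[0.5576 0.1062 0.0455] [ 0.5808 -0.0173  0.0465] [0.5692 0.0445 0.046 ]
knob top [0.5276 0.0354 0.1473]
yaw deg of x 10.173163254965113
n [-0.3687 -0.0662  0.9272] along 0.11048699686821992 lat [-0.0005  0.0014 -0.0001]
gun top [0.5515 0.2772 0.1474]
pocket [ 0.5407 -0.2783  0.024 ] pin [ 0.4862 -0.2728  0.036 ]
sq [ 0.4327 -0.2746  0.024 ]
stand foot [0.5456 0.0497 0.006 ]
jar [0.756 0.02  0.085]
```

```bash
cat >> h.py <<'E'
from scipy.spatial.transform import Rotation as Rn
np.set_printoptions(precision=4,suppress=True)
A=np.array([.569,.042,.0455]);yaw=np.radians(10.2)
X=np.array([np.cos(yaw),np.sin(yaw),0]);Y=np.array([-np.sin(yaw),np.cos(yaw),0])
n=-X*np.sin(np.radians(22))+np.array([0,0,np.cos(np.radians(22))])
N=A+.0465*n
def toolR(z,yy):
    z=z/np.linalg.norm(z);x=np.cross(yy,z);x/=np.linalg.norm(x);return np.column_stack([x,np.cross(z,x),z])
def go(p,R):
    s=r.sense();R0=np.array(s["ee_rot"]);d=R0.T@(np.array(p)-s["tcp_pos"])*1000
    print("shift",d.round(1),"turn",Rn.from_matrix(R0.T@R).as_rotvec().round(4),"t",s["time_s"])
E
python3 - <<'E'
from h import *
go(N+n*.21,toolR(-n,Y)); print(N)
T=cap("top");print("stand foot",onz(T,177,295.4,.006))
E
```

```text
shift [-453.6  483.9    8.9] turn [ 0.0347 -0.3832  0.1733] t 0.25
[0.5519 0.0389 0.0886]
stand foot [0.5508 0.2751 0.006 ]
```

```bash
python3 -m pendant '[[[-230,242,0],[0,0,0]],[[-230,242,0],[0,0,0]],[[-230,242,0],[0,0,0]],[[-230,242,0],[0,0,0]],[[-453.6,484,0],[0.02,-0.2,0.09]],[[-453.6,484,0],[0.03,-0.3,0.13]],[[-453.6,484,5],[0.035,-0.383,0.173]],[[-453.6,484,9],[0.035,-0.383,0.173]],[[-453.6,484,9],[0.035,-0.383,0.173]],[[-453.6,484,9],[0.035,-0.383,0.173]]]'
python3 - <<'E'
from h import *
go(N+n*.21,toolR(-n,Y))
E
```

```text
time_s: 1.3
tcp_pos: [0.4115, -0.1241, 0.2885]
ee_rot: [[-0.911, -0.177, 0.372], [-0.164, 0.984, 0.065], [-0.377, -0.001, -0.926]]
wrist_force: [1.0, -0.5, -0.2]
gripper_width: 0.999
gripper_force: 0.0
shift [-79.9 135.6  37.9] turn [-0.0014  0.0029  0.0005] t 1.3
```

```bash
python3 -m pendant '[[[-80,136,38],[0,0.003,0]],[[-80,136,38],[0,0.003,0]],[[-80,136,38],[0,0.003,0]],[[-80,136,38],[0,0.003,0]],[[-80,136,38],[0,0.003,0]],[[-80,136,38],[0,0.003,0]]]'
python3 - <<'E'
from h import *
go(N+n*.21,toolR(-n,Y))
W=cap("wrist","w1.png")
print(proj(W,N+n*.064),proj(W,N+n*.04),proj(W,N))
x,y=map(int,proj(W,N+n*.05));i=W["f"][max(0,y-75):y+75,max(0,x-100):x+100]
print(x,y)
cv2.imwrite("pics/w1c.png",cv2.resize(i,None,fx=4,fy=4,interpolation=cv2.INTER_CUBIC))
E
```

```text
time_s: 1.9
tcp_pos: [0.4738, 0.0236, 0.2819]
ee_rot: [[-0.914, -0.178, 0.366], [-0.165, 0.984, 0.065], [-0.371, -0.001, -0.929]]
wrist_force: [-0.0, -0.9, -0.1]
gripper_width: 1.005
gripper_force: 0.0
shift [-1.3  1.3 -1. ] turn [-0.0009 -0.0036  0.0011] t 1.9
[319.0348 250.0765] [318.9007 240.1238] [318.7218 226.8406]
318 244
```

View pics/w1c.png

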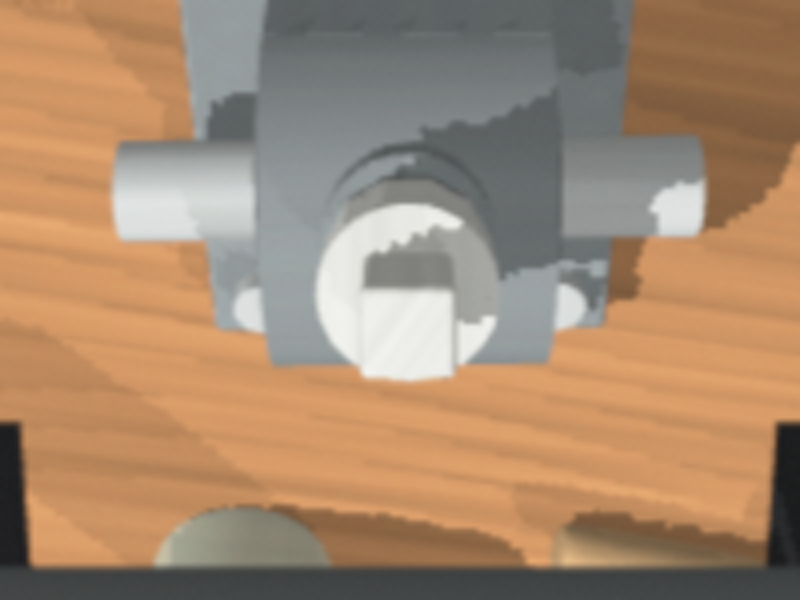

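The knob sits square to the tool, with its top face centre at wrist pixel (319.9,252.1), against a predicted (319,250). That puts it 1 to 2 mm off, so I'll go down to it.

```bash
python3 -m pendant '[[[-2.5,1.8,20],[0,-0.003,0]],[[-2.5,1.8,40],[0,-0.003,0]],[[-2.5,1.8,60],[0,-0.003,0]],[[-2.5,1.8,75],[0,-0.003,0]],[[-2.5,1.8,85],[0,-0.003,0]],[[-2.5,1.8,92],[0,-0.003,0]],[[-2.5,1.8,96.5],[0,-0.003,0]],[[-2.5,1.8,96.5],[0,-0.003,0]],[[-2.5,1.8,96.5],[0,-0.003,0]]]' 0.35
python3 -m pendant '[[[0,0,0],[0,0,0]],[[0,0,0],[0,0,0]],[[0,0,0],[0,0,0]],[[0,0,0],[0,0,0]],[[0,0,0],[0,0,0]],[[0,0,0],[0,0,0]],[[0,0,0],[0,0,0]],[[0,0,0],[0,0,0]]]' 0
python3 - <<'E'
from h import *
go(N+n*.1125,toolR(-n,Y))
E
```

```text
time_s: 2.85
tcp_pos: [0.5116, 0.0319, 0.194]
ee_rot: [[-0.912, -0.177, 0.37], [-0.164, 0.984, 0.065], [-0.375, -0.001, -0.927]]
wrist_force: [0.1, 0.9, 0.2]
gripper_width: 0.367
gripper_force: 0.0
time_s: 3.65
tcp_pos: [0.5117, 0.0322, 0.1937]
ee_rot: [[-0.912, -0.178, 0.369], [-0.165, 0.984, 0.066], [-0.375, -0.001, -0.927]]
wrist_force: [-2.3, -0.1, 3.4]
gripper_width: 0.184
gripper_force: 30.0
shift [ 1.6 -0.5  0.2] turn [-0.0009  0.0007  0.001 ] t 3.65
```

```bash
python3 -m pendant '[[[0,0,-10],[0,0,0]],[[0,0,-25],[0,0,0]],[[0,0,-45],[0,0,0]],[[0,0,-65],[0,0,0]],[[0,0,-65],[0,0,0]]]'
python3 - <<'E'
from h import *
go([.5407-.05*np.cos(yaw),-.2783-.05*np.sin(yaw),.2],toolR(np.array([0,0,-1.]),Y))
E
```

```text
time_s: 4.15
tcp_pos: [0.4879, 0.0282, 0.2559]
ee_rot: [[-0.911, -0.178, 0.373], [-0.165, 0.984, 0.067], [-0.379, -0.0, -0.925]]
wrist_force: [1.2, -0.2, -0.2]
gripper_width: 0.179
gripper_force: 30.0
shift [  69.8 -310.9   31.9] turn [-0.0002  0.3885  0.0007] t 4.15
```

```bash
python3 -m pendant '[[[20,-45,0],[0,0.06,0]],[[40,-95,10],[0,0.2,0]],[[70,-145,20],[0,0.3,0]],[[70,-195,32],[0,0.3885,0]],[[70,-245,32],[0,0.3885,0]],[[70,-290,32],[0,0.3885,0]],[[70,-311,32],[0,0.3885,0]],[[70,-311,32],[0,0.3885,0]],[[70,-311,32],[0,0.3885,0]],[[70,-311,32],[0,0.3885,0]]]'
python3 - <<'E'
from h import *
go([.5407-.05*np.cos(yaw),-.2783-.05*np.sin(yaw),.2],toolR(np.array([0,0,-1.]),Y))
W=cap("wrist","w2.png");print(proj(W,[.5407,-.2783,.024]),proj(W,[.4862,-.2728,.036]))
E
```

```text
time_s: 5.15
tcp_pos: [0.4902, -0.2869, 0.1973]
ee_rot: [[-0.984, -0.178, -0.006], [-0.178, 0.984, -0.001], [0.006, -0.0, -1.0]]
wrist_force: [-0.8, -0.0, 0.2]
gripper_width: 0.181
gripper_force: 30.0
shift [-1.3 -0.5 -2.7] turn [-0.0003 -0.006   0.0007] t 5.15
[316.2336 301.3611] [337.6507 239.531 ]
```

View pics/w2.png

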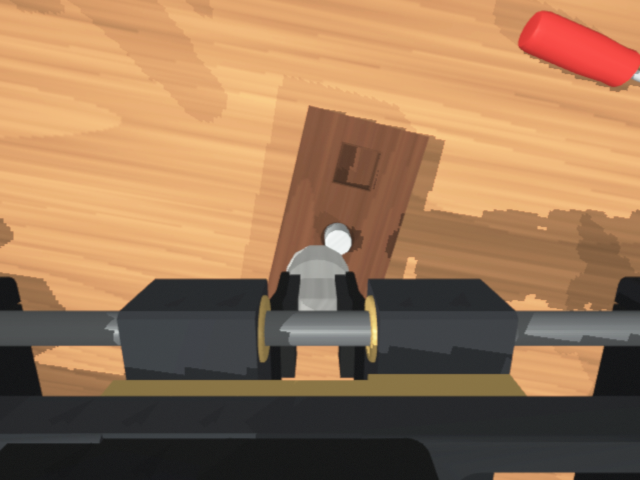

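Run:
```python
from h import *
W=cap("wrist");T=cap("top")
for u,v in((309,106),(272,280),(429,134),(444,139)): print(u,v,onz(W,u,v,.024))
f=W["f"];print("sq",onz(W,357,167,.024),"pin",onz(W,338,239,.036))
# dark-brown tray in top view
h=cv2.cvtColor(T["f"],cv2.COLOR_BGR2HSV); b,g,rr=[x.astype(int) for x in cv2.split(T["f"])]
for row in (300,310,340,350,360): print(row,"".join(f"{rr[row,x]//10:x}" if rr[row,x]<160 else "f" for x in range(438,508)))
for u,v in((449.5,278),(497.5,278.5),(447.5,370),(496,371)): print(onz(T,u,v,.024))
i=cv2.resize(T["f"][270:380,430:515],None,fx=5.4,fy=5.4,interpolation=cv2.INTER_CUBIC);j=cv2.resize(f[95:295,250:460],None,fx=1.6,fy=1.6)
i=cv2.convertScaleAbs(i,alpha=2.2);m=np.zeros((594,800,3),np.uint8);m[:i.shape[0],:i.shape[1]]=i;m[:j.shape[0],460:460+j.shape[1]]=j;cv2.imwrite("pics/tray.png",m)
```

```text
309 106 [ 0.402 -0.308  0.024]
272 280 [ 0.5299 -0.3141  0.024 ]
429 134 [ 0.4053 -0.2243  0.024 ]
444 139 [ 0.4067 -0.2133  0.024 ]
sq [ 0.4358 -0.2681  0.024 ] pin [ 0.4862 -0.2724  0.036 ]
300 ffffffffffffffffffffffffffffffffffffffffffffeeffeffeeeefeeeeeeeeeeeeee
310 ffffffffffffffeeeeeeeefffeefffffffffffffffffffffffffffffffffffffffffff
340 cccccdddddddddddddeeeeeeeeefeffffffffffffffffffffffeeeeeeefefeeffffffe
350 bcccccccdddddddddeeeeeeeefffffeeffffffffffffffffffffeeeeddddddddddca75
360 cccccccdcdddddeeeeeeeeeeeeeeeeeffefffffffffffffffffeefeeedcbba87545554
[ 0.5713 -0.2321  0.024 ]
[ 0.5683 -0.3199  0.024 ]
[ 0.4048 -0.2217  0.024 ]
[ 0.4011 -0.3094  0.024 ]
```

View pics/tray.png

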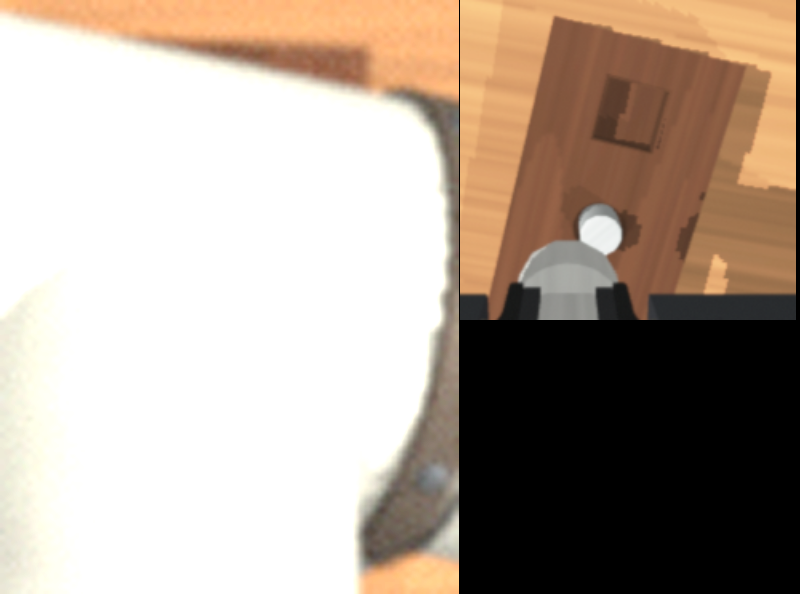

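Run:
```python
from h import *
W=cap("wrist");s=r.sense();R=np.array(s["ee_rot"]);p=np.array(s["tcp_pos"])
for z in(.0725,.0965):
  for dx in(-.002,0,.002): print(z,dx,[proj(W,p+R@np.array([dx+.0165*np.cos(a),.0165*np.sin(a),z])).round(1) for a in(0,1.57,-1.57)])
i=W["f"][235:300,270:370];cv2.imwrite("pics/capc.png",cv2.resize(i,(800,520),interpolation=cv2.INTER_CUBIC))
go([.5418,-.2757,.14],toolR(np.array([0,0,-1.]),Y))
```

```text
0.0725 -0.002 [array([316.4, 263.6]), array([351.3, 296.4]), array([281.6, 296.5])]
0.0725 0 [array([316.4, 259.5]), array([351.4, 292.5]), array([281.5, 292.6])]
0.0725 0.002 [array([316.4, 255.3]), array([351.5, 288.6]), array([281.4, 288.6])]
0.0965 -0.002 [array([316.5, 248.1]), array([347.3, 277.5]), array([285.7, 277.5])]
0.0965 0 [array([316.5, 244.4]), array([347.4, 274. ]), array([285.6, 274. ])]
0.0965 0.002 [array([316.5, 240.8]), array([347.5, 270.5]), array([285.5, 270.5])]
shift [-52.4   1.7  58.3] turn [-0.0014 -0.0041  0.0019] t 5.35
```

View pics/capc.png

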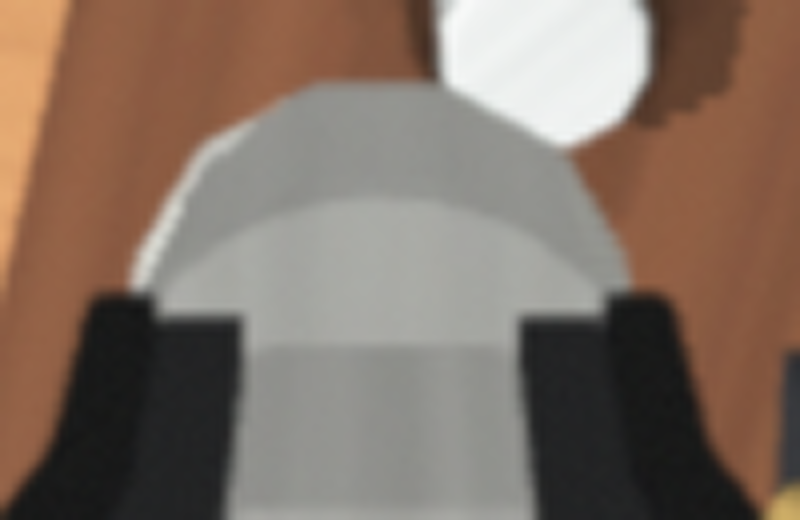

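Cap rims in the hand match predictions within about 0.5 mm (bottom rim v=245, top rim v=259). I'll carry the cap over the pocket and lower it.

```bash
python3 -m pendant '[[[-26,1,0],[0,-0.004,0]],[[-52,1.3,20],[0,-0.004,0]],[[-52.4,1.3,45],[0,-0.004,0]],[[-52.4,1.3,55],[0,-0.004,0]],[[-52.4,1.3,58],[0,-0.004,0]],[[-52.4,1.3,58],[0,-0.004,0]]]'
python3 - <<'E'
from h import *
go([.5418,-.2757,.1065],toolR(np.array([0,0,-1.]),Y))
E
```

```text
time_s: 5.95
tcp_pos: [0.5416, -0.2771, 0.1404]
ee_rot: [[-0.984, -0.178, -0.0], [-0.178, 0.984, -0.002], [0.001, -0.002, -1.0]]
wrist_force: [-1.0, 0.1, 0.8]
gripper_width: 0.183
gripper_force: 30.0
shift [-0.5  1.4 33.9] turn [-0.0016 -0.0006  0.0007] t 5.95
```

```bash
python3 -m pendant '[[[-0.5,1,8],[0,0,0]],[[-0.5,1,16],[0,0,0]],[[-0.5,1,19],[0,0,0]],[[-0.5,1,22],[0,0,0]],[[-0.5,1,25],[0,0,0]],[[-0.5,1,25],[0,0,0]]]'
```

```text
time_s: 6.55
tcp_pos: [0.5419, -0.2761, 0.1146]
ee_rot: [[-0.984, -0.177, -0.001], [-0.177, 0.984, -0.001], [0.001, -0.001, -1.0]]
wrist_force: [-1.2, -0.0, -0.3]
gripper_width: 0.182
gripper_force: 30.0
```

```bash
python3 -m pendant '[[[0,0,2],[0,0,0]],[[0,0,4],[0,0,0]],[[0,0,6],[0,0,0]],[[0,0,7],[0,0,0]],[[0,0,7],[0,0,0]]]'
```

```text
time_s: 7.05
tcp_pos: [0.542, -0.2761, 0.1078]
ee_rot: [[-0.984, -0.177, -0.001], [-0.177, 0.984, -0.001], [0.001, -0.001, -1.0]]
wrist_force: [0.1, 0.5, -1.1]
gripper_width: 0.182
gripper_force: 30.0
```

```bash
python3 -m pendant '[[[0,0,0.5],[0,0,0]],[[0,0,1],[0,0,0]],[[0,0,1],[0,0,0]]]'
python3 -m pendant '[[[0,0,0],[0,0,0]],[[0,0,0],[0,0,0]],[[0,0,0],[0,0,0]],[[0,0,0],[0,0,0]]]' 0.45
python3 -m pendant '[[[0,0,-10],[0,0,0]],[[0,0,-35],[0,0,0]],[[0,0,-80],[0,0,0]],[[40,0,-120],[0,0,0]],[[70,0,-120],[0,0,0]],[[70,0,-120],[0,0,0]],[[70,0,-120],[0,0,0]]]'
python3 - <<'E'
from h import *
W=cap("wrist","w3.png");print(proj(W,[.5418,-.276,.058]),proj(W,[.5418,-.276,.024]))
go([.551,.276,.33],toolR(np.array([0,0,-1.]),Y))
x,y=map(int,proj(W,[.5418,-.276,.04]));i=W["f"][max(0,y-75):y+75,x-100:x+100];print(x,y)
cv2.imwrite("pics/w3c.png",cv2.resize(i,None,fx=4,fy=4,interpolation=cv2.INTER_CUBIC))
E
```

```text
time_s: 7.35
tcp_pos: [0.542, -0.2762, 0.107]
ee_rot: [[-0.984, -0.177, -0.0], [-0.177, 0.984, -0.001], [0.0, -0.001, -1.0]]
wrist_force: [0.3, -0.3, -0.4]
gripper_width: 0.182
gripper_force: 30.0
time_s: 7.75
tcp_pos: [0.5421, -0.2762, 0.1072]
ee_rot: [[-0.984, -0.177, 0.0], [-0.177, 0.984, -0.001], [0.0, -0.001, -1.0]]
wrist_force: [-0.0, -0.6, 0.6]
gripper_width: 0.423
gripper_force: 0.0
time_s: 8.45
tcp_pos: [0.4728, -0.2886, 0.2284]
ee_rot: [[-0.984, -0.177, 0.002], [-0.177, 0.984, -0.002], [-0.002, -0.002, -1.0]]
wrist_force: [-0.2, 0.7, -0.8]
gripper_width: 0.453
gripper_force: 0.0
[317.6985 323.5909] [317.7145 304.1176]
shift [-176.5  541.6 -103.3] turn [-0.002   0.0007  0.0002] t 8.5
317 312
```

View pics/w3c.png

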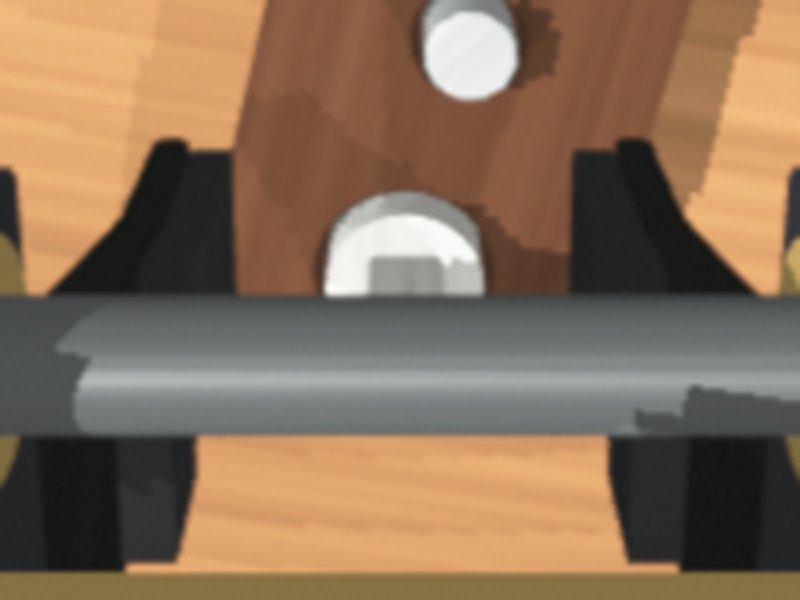

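The cap stands upright, seated in its round pocket at crop (405,245). On to the gun.

```bash
python3 -m pendant '[[[-10,40,-25],[0,0,0]],[[-25,90,-50],[0,0,0]],[[-45,140,-73],[0,0,0]],[[-65,190,-73],[0,0,0]],[[-85,240,-73],[0,0,0]],[[-100,290,-73],[0,0,0]],[[-115,340,-73],[0,0,0]],[[-130,390,-73],[0,0,0]],[[-145,440,-73],[0,0,0]],[[-160,490,-73],[0,0,0]]]' 0.8
python3 -m pendant '[[[-10,35,0],[0,0,0]],[[-16.5,52,0],[0,0,0]],[[-16.5,52,0],[0,0,0]],[[-16.5,52,0],[0,0,0]]]'
python3 - <<'E'
from h import *
go([.551,.276,.30],toolR(np.array([0,0,-1.]),Y))
W=cap("wrist","w4.png");print(proj(W,[.551,.276,.15]),proj(W,[.551,.276,.006]))
x,y=map(int,proj(W,[.551,.276,.12]));i=W["f"][max(0,y-75):y+75,x-100:x+100];print(x,y)
cv2.imwrite("pics/w4c.png",cv2.resize(i,None,fx=4,fy=4,interpolation=cv2.INTER_CUBIC))
E
```

```text
time_s: 9.5
tcp_pos: [0.5402, 0.1916, 0.2988]
ee_rot: [[-0.984, -0.179, -0.001], [-0.179, 0.984, -0.002], [0.001, -0.002, -1.0]]
wrist_force: [1.2, -0.5, -0.1]
gripper_width: 0.801
gripper_force: 0.0
time_s: 9.9
tcp_pos: [0.5469, 0.2427, 0.2985]
ee_rot: [[-0.984, -0.178, -0.002], [-0.178, 0.984, -0.003], [0.002, -0.002, -1.0]]
wrist_force: [0.3, 0.9, -1.3]
gripper_width: 0.798
gripper_force: 0.0
shift [-9.9 32.  -1.6] turn [-0.0023 -0.002   0.0007] t 9.9
[364.7779 259.9525] [348.1699 214.9438]
359 246
```

View pics/w4c.png

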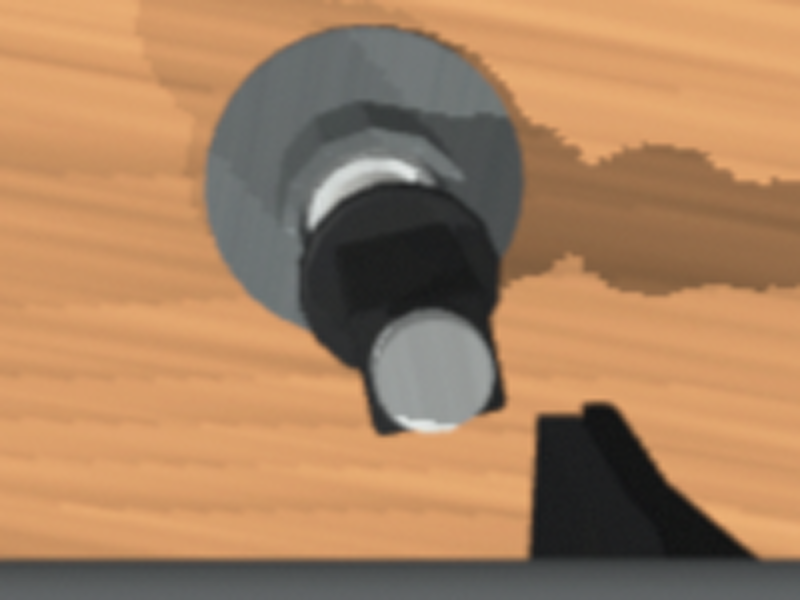

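```bash
cat >> h.py <<'E'
G=np.radians(10.2+14.5);YG=np.array([-np.sin(G),np.cos(G),0]);D=np.array([0,0,-1.])
E
python3 - <<'E'
from h import *
W=cap("wrist");print(onz(W,367,263.75,.152),onz(W,350.1,215.5,.006))
p=onz(W,367,263.75,.152)
go([p[0],p[1],.25],toolR(D,YG))
E
```

```text
[0.5529 0.2771 0.152 ] [0.5514 0.2775 0.006 ]
shift [-12.2  33.9  49.1] turn [-0.0016 -0.0013 -0.2539] t 10.0
```

```bash
python3 -m pendant '[[[-6,17,0],[0,0,-0.13]],[[-12,34,10],[0,0,-0.254]],[[-12,34,49],[0,0,-0.254]],[[-12,34,70],[0,0,-0.254]],[[-12,34,90],[0,0,-0.254]],[[-12,34,110],[0,0,-0.254]],[[-12,34,120],[0,0,-0.254]],[[-12,34,126],[0,0,-0.254]],[[-12,34,126],[0,0,-0.254]]]' 0.6
python3 - <<'E'
from h import *
go([.5525,.2772,.173],toolR(D,YG))
E
```

```text
time_s: 10.9
tcp_pos: [0.5528, 0.2775, 0.1732]
ee_rot: [[-0.908, -0.418, -0.001], [-0.418, 0.908, -0.002], [0.001, -0.001, -1.0]]
wrist_force: [-0.3, -0.3, -0.0]
gripper_width: 0.599
gripper_force: 0.0
shift [ 0.4 -0.1  0.2] turn [-0.0014 -0.0012  0.0005] t 10.9
```

```bash
python3 -m pendant '[[[0,0,0],[0,0,0]],[[0,0,0],[0,0,0]],[[0,0,0],[0,0,0]],[[0,0,0],[0,0,0]],[[0,0,0],[0,0,0]],[[0,0,0],[0,0,0]],[[0,0,0],[0,0,0]],[[0,0,0],[0,0,0]]]' 0
python3 -m pendant '[[[0,0,-10],[0,0,0]],[[0,0,-25],[0,0,0]],[[0,0,-45],[0,0,0]],[[0,0,-70],[0,0,0]],[[0,0,-100],[0,0,0]],[[0,0,-130],[0,0,0]],[[0,0,-130],[0,0,0]]]'
python3 - <<'E'
from h import *
go(N+n*.28,toolR(-n,YG))
E
```

```text
time_s: 11.7
tcp_pos: [0.5527, 0.2783, 0.1737]
ee_rot: [[-0.908, -0.419, 0.0], [-0.419, 0.908, -0.001], [0.0, -0.001, -1.0]]
wrist_force: [-0.6, 0.6, 2.8]
gripper_width: 0.275
gripper_force: 29.8
time_s: 12.4
tcp_pos: [0.5541, 0.2789, 0.3081]
ee_rot: [[-0.908, -0.419, 0.008], [-0.419, 0.908, 0.003], [-0.008, -0.0, -1.0]]
wrist_force: [0.8, 0.2, -2.3]
gripper_width: 0.275
gripper_force: 29.8
shift [ 203.9 -190.5  -41.8] turn [ 0.0931 -0.3643  0.0188] t 12.4
```

```bash
python3 -m pendant '[[[35,-30,-10],[0.0,0,0]],[[70,-62,-20],[0.02,-0.08,0.004]],[[105,-95,-30],[0.04,-0.16,0.008]],[[140,-128,-42],[0.06,-0.24,0.012]],[[175,-160,-42],[0.08,-0.31,0.016]],[[204,-190,-42],[0.093,-0.364,0.019]],[[204,-190,-42],[0.093,-0.364,0.019]],[[204,-190,-42],[0.093,-0.364,0.019]],[[204,-190,-42],[0.093,-0.364,0.019]],[[204,-190,-42],[0.093,-0.364,0.019]]]'
cat >> h.py <<'E'
N2=N+toolR(-n,Y)@np.array([-.0015,.0007,0])
RG=toolR(-n,YG)
E
python3 - <<'E'
from h import *
go(N2+n*.25,RG)
E
```

```text
time_s: 13.4
tcp_pos: [0.4475, 0.0211, 0.345]
ee_rot: [[-0.849, -0.386, 0.36], [-0.391, 0.918, 0.062], [-0.354, -0.088, -0.931]]
wrist_force: [-0.2, 1.1, -3.3]
gripper_width: 0.274
gripper_force: 30.0
shift [-3.7 -1.1 27.4] turn [-0.0006 -0.0107  0.0015] t 13.4
```

```bash
python3 -m pendant '[[[-3.7,-1.1,15],[0,-0.0107,0]],[[-3.7,-1.1,27],[0,-0.0107,0]],[[-3.7,-1.1,27],[0,-0.0107,0]],[[-3.7,-1.1,27],[0,-0.0107,0]]]'
python3 - <<'E'
from h import *
go(N2+n*.25,RG)
s=r.sense();R=np.array(s["ee_rot"]);p=np.array(s["tcp_pos"])
S=cap("scene","s5.png");W=cap("wrist","w5.png");T=cap("top","t5.png")
for nm,C in(("S",S),("W",W),("T",T)):
  print(nm,"mouth",proj(C,p+R[:,2]*.1675).round(1),"cpl40",proj(C,p+R[:,2]*.1275).round(1),"tip",proj(C,N2+n*.034).round(1),"boss",proj(C,N2).round(1),"coll16",proj(C,N2+n*.016).round(1))
x,y=map(int,proj(S,N2+n*.05));x0,y0=x-50,y-50
i=cv2.resize(S["f"][y0:y0+75,x0:x0+100],(800,600),interpolation=cv2.INTER_CUBIC)[:, 200:600];print("S org",x0+25,y0)
x,y=map(int,proj(W,N2+n*.06));x1,y1=x-33,y-50
j=cv2.resize(W["f"][y1:y1+100,x1:x1+67],(400,600),interpolation=cv2.INTER_CUBIC);print("W org",x1,y1)
cv2.imwrite("pics/m5.png",np.hstack([i,j]))
E
```

```text
time_s: 13.8
tcp_pos: [0.4608, 0.023, 0.3216]
ee_rot: [[-0.845, -0.386, 0.369], [-0.391, 0.918, 0.065], [-0.364, -0.089, -0.927]]
wrist_force: [-0.3, 0.6, -3.5]
gripper_width: 0.27
gripper_force: 30.0
shift [0.  0.2 0.7] turn [-0.001   0.      0.0017] t 13.8
S mouth [338.8 183.7] cpl40 [338.1 165.9] tip [339.8 204.9] boss [340.4 219.2] coll16 [340.1 212.5]
W mouth [316.9 237.2] cpl40 [316.9 254.8] tip [317.4 221.3] boss [317.4 212.9] coll16 [317.4 216.7]
T mouth [301.6 312.6] cpl40 [302.4 324.2] tip [300.5 300. ] boss [299.9 292.1] coll16 [300.2 295.7]
S org 314 148
W org 284 179
```

View pics/m5.png

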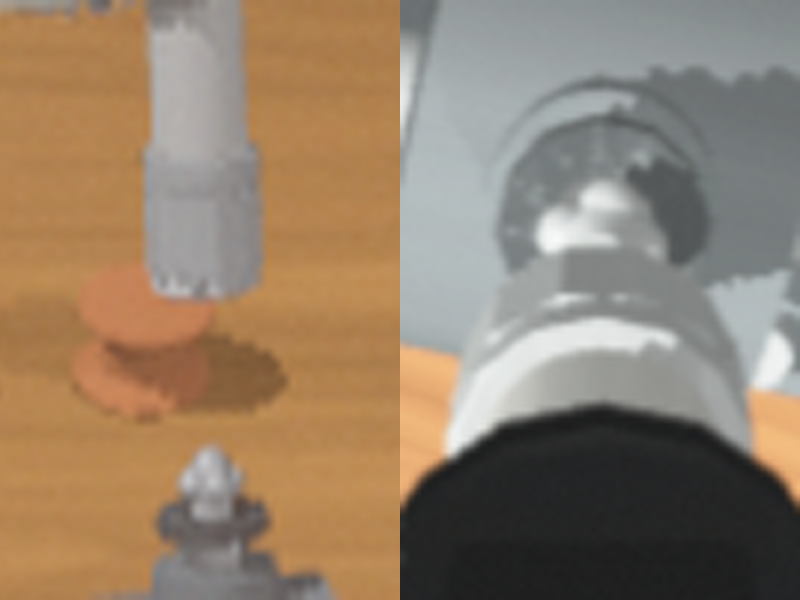

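Run:
```python
from h import *
W=cap("wrist");s=r.sense();R=np.array(s["ee_rot"]);p=np.array(s["tcp_pos"])
x=R[:,0]
f=lambda q:proj(W,q).round(1)
print("boss far edge",f(N2+x*.018),"collar low/up edge",f(N2+n*.01+x*.0155),f(N2+n*.016+x*.0155))
print("mouth edge",f(p+R@[.0165,0,.1675]),"shoulder40",f(p+R@[.0165,0,.1275]),"flange",f(p+R@[.021,0,.1675-.084]),f(p+R@[.021,0,.1675-.092]))
```

```text
boss far edge [317.6 193.4] collar low/up edge [317.6 198. ] [317.6 199.1]
mouth edge [316.6 215.3] shoulder40 [316.5 229.5] flange [316.4 243.2] [316.4 248.1]
```

```bash
python3 -m pendant '[[[1,0.2,12],[0,0,0]],[[1,0.2,27],[0,0,0]],[[1,0.2,40],[0,0,0]],[[1,0.2,47],[0,0,0]],[[1,0.2,51],[0,0,0]],[[1,0.2,53],[0,0,0]],[[1,0.2,53],[0,0,0]]]'
cat >> h.py <<'E'
def st():
    s=r.sense();R=np.array(s["ee_rot"]);d=R.T@(np.array(s["tcp_pos"])-N2)*1000
    print("tool-frame force",(R.T@s["wrist_force"]).round(2),"mom",(R.T@s["moment"]).round(3),"mouth est z",round(-d[2]-167.5,1),"lat",d[:2].round(1),"t",s["time_s"])
E
python3 - <<'E'
from h import *
st();go(N2+n*.19,RG)
E
```

```text
time_s: 14.7
tcp_pos: [0.4792, 0.0258, 0.2727]
ee_rot: [[-0.845, -0.385, 0.371], [-0.39, 0.919, 0.066], [-0.366, -0.089, -0.926]]
wrist_force: [-0.0, -0.8, -3.3]
gripper_width: 0.273
gripper_force: 30.0
tool-frame force [ 1.55 -0.38  3.02] mom [-0.304  1.262  0.003] mouth est z 30.9 lat [ 0.8 -0.8] t 14.7
shift [-1.1  0.5  8.4] turn [-0.0012  0.0019  0.0007] t 14.7
```

```bash
python3 -m pendant '[[[0,0.5,2],[0,0,0]],[[0,0.5,4],[0,0,0]],[[0,0.5,6],[0,0,0]],[[0,0.5,8],[0,0,0]],[[0,0.5,8],[0,0,0]]]'
python3 - <<'E'
from h import *
st()
E
```

```text
time_s: 15.2
tcp_pos: [0.4818, 0.0265, 0.2657]
ee_rot: [[-0.845, -0.385, 0.371], [-0.39, 0.919, 0.065], [-0.366, -0.089, -0.926]]
wrist_force: [-4.1, -1.3, 2.6]
gripper_width: 0.278
gripper_force: 30.0
tool-frame force [ 2.99  0.16 -4.03] mom [-0.187  1.832  0.004] mouth est z 23.4 lat [ 0.9 -0.6] t 15.2
```

```bash
python3 -m pendant '[[[0.5,0.3,0],[0,0,0]],[[0.7,0.5,1],[0,0,0]],[[0.7,0.5,2],[0,0,0]],[[0.7,0.5,3],[0,0,0]],[[0.7,0.5,4],[0,0,0]],[[0.7,0.5,4],[0,0,0]]]'
python3 - <<'E'
from h import *
st()
E
```

```text
time_s: 15.8
tcp_pos: [0.4828, 0.0271, 0.2612]
ee_rot: [[-0.845, -0.385, 0.371], [-0.39, 0.919, 0.066], [-0.366, -0.089, -0.926]]
wrist_force: [-1.1, -2.5, 0.7]
gripper_width: 0.273
gripper_force: 30.0
tool-frame force [ 1.61 -2.   -1.23] mom [0.571 1.306 0.002] mouth est z 18.8 lat [1.4 0. ] t 15.8
```

```bash
python3 -m pendant '[[[0,-0.5,1],[0,0,0]],[[0,-0.5,2],[0,0,0]],[[0,-0.5,3],[0,0,0]],[[0,-0.5,4],[0,0,0]],[[0,-0.5,5],[0,0,0]],[[0,-0.5,5],[0,0,0]]]'
python3 - <<'E'
from h import *
st()
E
```

```text
time_s: 16.4
tcp_pos: [0.4848, 0.0272, 0.2566]
ee_rot: [[-0.845, -0.385, 0.371], [-0.39, 0.919, 0.066], [-0.366, -0.089, -0.926]]
wrist_force: [-2.6, -0.2, 2.8]
gripper_width: 0.271
gripper_force: 30.0
tool-frame force [ 1.27  0.58 -3.61] mom [-0.563  1.284 -0.032] mouth est z 13.7 lat [ 1.3 -0.1] t 16.4
```

```bash
python3 -m pendant '[[[0,0,1],[0,0,0]],[[0,0,2],[0,0,0]],[[0,0,3],[0,0,0]],[[0,0,3.5],[0,0,0]],[[0,0,3.5],[0,0,0]]]'
python3 - <<'E'
from h import *
st()
E
```

```text
time_s: 16.9
tcp_pos: [0.4861, 0.0274, 0.2534]
ee_rot: [[-0.845, -0.385, 0.371], [-0.39, 0.919, 0.066], [-0.366, -0.089, -0.926]]
wrist_force: [-4.0, 1.1, 4.7]
gripper_width: 0.273
gripper_force: 30.0
tool-frame force [ 1.27  2.15 -5.76] mom [-0.949  1.232  0.006] mouth est z 10.3 lat [ 1.4 -0.1] t 16.9
```

```bash
python3 -m pendant '[[[0,0.3,1],[0,0,0]],[[0,0.3,2],[0,0,0]],[[0,0.3,3],[0,0,0]],[[0,0.3,3],[0,0,0]],[[0,0.3,3],[0,0,0]]]'
python3 - <<'E'
from h import *
st()
E
```

```text
time_s: 17.4
tcp_pos: [0.4869, 0.0276, 0.2515]
ee_rot: [[-0.845, -0.385, 0.371], [-0.39, 0.919, 0.066], [-0.367, -0.089, -0.926]]
wrist_force: [-9.0, 0.7, 11.4]
gripper_width: 0.275
gripper_force: 30.0
tool-frame force [  3.16   3.08 -13.87] mom [-1.168  1.954  0.061] mouth est z 8.2 lat [ 1.2 -0.2] t 17.4
```

```bash
python3 -m pendant '[[[0.2,0.2,0.3],[0,0,0]],[[0.4,0.5,0.7],[0,0,0]],[[0.4,0.5,0.7],[0,0,0]],[[0.4,0.5,0.7],[0,0,0]],[[0.4,0.5,0.7],[0,0,0]]]'
python3 - <<'E'
from h import *
st()
S=cap("scene","s6.png")
for k,q in(("mouth@6",.006),("mouth@12",.012),("cpl shoulder 46",.046),("52",.052),("flange90",.090),("96",.096)): print(k,proj(S,N2+n*q).round(1))
# luminance profile along gun axis in scene, averaged over 5 px
g=cv2.cvtColor(S["f"],cv2.COLOR_BGR2GRAY).astype(int)
for v in range(150,226): print(v,g[v,332:350:2].tolist())
E
```

```text
time_s: 17.9
tcp_pos: [0.4868, 0.0278, 0.2514]
ee_rot: [[-0.844, -0.385, 0.372], [-0.39, 0.919, 0.066], [-0.367, -0.09, -0.926]]
wrist_force: [-10.9, -0.7, 15.8]
gripper_width: 0.274
gripper_force: 30.0
tool-frame force [  3.69   2.11 -18.72] mom [-0.792  2.213 -0.012] mouth est z 8.2 lat [ 1.1 -0.1] t 17.9
mouth@6 [340.3 216.7]
mouth@12 [340.2 214.2]
cpl shoulder 46 [339.6 199.8]
52 [339.5 197.2]
flange90 [338.8 180.7]
96 [338.7 178.1]
150 [50, 135, 134, 133, 126, 62, 52, 48, 51]
151 [52, 132, 131, 129, 114, 76, 51, 55, 52]
152 [53, 112, 119, 122, 125, 106, 55, 62, 52]
153 [52, 64, 126, 135, 138, 118, 51, 62, 51]
154 [50, 63, 124, 137, 137, 120, 55, 59, 52]
155 [48, 67, 112, 117, 119, 80, 55, 57, 51]
156 [53, 59, 63, 53, 56, 55, 53, 59, 53]
157 [51, 63, 52, 57, 54, 59, 57, 64, 51]
158 [55, 64, 54, 54, 55, 56, 56, 62, 53]
159 [50, 62, 56, 56, 55, 53, 55, 63, 53]
160 [57, 63, 54, 56, 57, 52, 55, 62, 53]
161 [50, 63, 54, 54, 55, 57, 54, 64, 54]
162 [54, 64, 53, 57, 58, 56, 56, 62, 54]
163 [49, 64, 55, 56, 57, 57, 53, 63, 54]
164 [51, 62, 55, 56, 55, 56, 58, 61, 55]
165 [53, 63, 51, 56,
[... 2167 characters left out ...]
42, 135, 149]
212 [143, 157, 162, 161, 159, 151, 142, 137, 145]
213 [143, 154, 160, 163, 159, 151, 143, 136, 144]
214 [143, 154, 156, 160, 157, 150, 142, 139, 142]
215 [141, 161, 160, 168, 148, 157, 143, 131, 143]
216 [140, 128, 170, 185, 144, 165, 133, 100, 138]
217 [141, 94, 122, 159, 136, 134, 95, 84, 130]
218 [144, 94, 98, 100, 98, 96, 92, 86, 120]
219 [143, 113, 100, 97, 94, 92, 96, 100, 111]
220 [141, 131, 113, 111, 112, 104, 109, 115, 101]
221 [139, 126, 129, 129, 127, 125, 112, 108, 104]
222 [130, 127, 129, 128, 127, 122, 115, 108, 102]
223 [136, 129, 128, 126, 127, 122, 114, 110, 117]
224 [139, 136, 132, 130, 127, 122, 113, 122, 139]
225 [139, 139, 139, 137, 131, 127, 124, 142, 142]
```

```bash
python3 -m pendant '[[[0,0,0],[0,0,0]],[[0,0,0],[0,0,0]],[[0,0,0],[0,0,0]],[[0,0,0],[0,0,0]],[[0,0,0],[0,0,0]]]'
python3 - <<'E'
from h import *
st()
print(r.finish_job())
E
```

```text
time_s: 18.45
tcp_pos: [0.4868, 0.0278, 0.2514]
ee_rot: [[-0.844, -0.385, 0.372], [-0.39, 0.919, 0.066], [-0.367, -0.09, -0.926]]
wrist_force: [-9.4, -1.3, 14.9]
gripper_width: 0.272
gripper_force: 30.0
tool-frame force [  2.97   1.08 -17.42] mom [-0.801  2.149  0.039] mouth est z 8.1 lat [ 1.1 -0.1] t 18.45
the job is handed in; nothing more can be done
None
```

I handed the job in at 18.5 s: the cap is upright in its round pocket, and the gun is held against the hard stop on the fitting with about 20 N, the collar looking fully down in the scene image; hand-in returned no verdict, and I saw no distinct snap in the forces.

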